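# Load the solvent tray of the liquid chromatograph

## Task

Put the four capped solvent bottles into the solvent tray, each standing upright in the cup of its own shape and size: the large, medium and small round bottles in the large, medium and small round cups, the square one in the square cup. Keep them upright and set them down gently, without dropping them. Leave the two open bottles without caps standing where they are.

Things in the scene. Friction and masses are not known exactly. Their poses are not given: they have to be found in the camera images.
- large_bottle_mid (a point): Capped bottle, round, 64 mm in diameter, 112 mm tall with its cap, loose, 0.24 to 0.48 kg, upright on a blue 3 mm mat. Amber glass, sloping shoulder; its white cylindrical cap, 36 mm in diameter, is the top 26 mm: a good grip from above. The point is the bottle's centre, 56 mm above its underside and 56 mm below the cap's top; z is up.
- medium_bottle_mid (a point): Capped bottle, round, 52 mm in diameter, 98 mm tall with its cap, loose, 0.15 to 0.31 kg, upright on a blue 3 mm mat. Amber glass, sloping shoulder; its white cylindrical cap, 34 mm in diameter, is the top 26 mm: a good grip from above. The point is the bottle's centre, 49 mm above its underside and 49 mm below the cap's top; z is up.
- small_bottle_mid (a point): Capped bottle, round, 40 mm in diameter, 80 mm tall with its cap, loose, 0.07 to 0.14 kg, upright on a blue 3 mm mat. Amber glass, sloping shoulder; its white cylindrical cap, 28 mm in diameter, is the top 26 mm: a good grip from above. The point is the bottle's centre, 40 mm above its underside and 40 mm below the cap's top; z is up.
- square_bottle_mid (a point): Capped bottle, square, 46 mm wide, 98 mm tall with its cap, loose, 0.15 to 0.31 kg, upright on a blue 3 mm mat. Amber glass, sloping shoulder; its white cylindrical cap, 34 mm in diameter, is the top 26 mm: a good grip from above. The point is the bottle's centre, 49 mm above its underside and 49 mm below the cap's top; z is up. Its x and y axes are square to its flat sides.
- large_cup: Cup for the large bottle: grey plastic, round, 80 mm inside diameter (the widest round cup), 35 mm high, 3 mm walls. Fixed in the low white tray (226 mm square, rim 28 mm high); the four cups stand 104 mm apart in a square, arranged at random. Origin: centre of its underside, 5 mm above the table; inner floor 4 mm, rim 35 mm above the origin; x, y along the tray's sides.
- medium_cup: Cup for the medium bottle: grey plastic, round, 68 mm inside diameter (the middle round cup), 35 mm high, 3 mm walls. Fixed in the low white tray (226 mm square, rim 28 mm high); the four cups stand 104 mm apart in a square, arranged at random. Origin: centre of its underside, 5 mm above the table; inner floor 4 mm, rim 35 mm above the origin; x, y along the tray's sides.
- small_cup: Cup for the small bottle: grey plastic, round, 56 mm inside diameter (the narrowest round cup), 35 mm high, 3 mm walls. Fixed in the low white tray (226 mm square, rim 28 mm high); the four cups stand 104 mm apart in a square, arranged at random. Origin: centre of its underside, 5 mm above the table; inner floor 4 mm, rim 35 mm above the origin; x, y along the tray's sides.
- square_cup: Cup for the square bottle: grey plastic, square, 62 mm wide inside, 35 mm high, 3 mm walls. Fixed in the low white tray (226 mm square, rim 28 mm high); the four cups stand 104 mm apart in a square, arranged at random. Origin: centre of its underside, 5 mm above the table; inner floor 4 mm, rim 35 mm above the origin; x, y along the tray's sides. Bottle and cup sides must be parallel.
- open_round_mid (a point): Look-alike to be left alone: a bottle like the medium one (round, 52 mm in diameter) but without its cap, so that it ends in an open bare neck 26 mm in diameter, 92 mm tall. The point is its centre, 46 mm above its underside.
- open_square_mid (a point): Look-alike to be left alone: a bottle like the square one (46 mm wide) but without its cap, so that it ends in an open bare neck 26 mm in diameter, 92 mm tall. The point is its centre, 46 mm above its underside.
Not all that is in view belongs to the job. What is shaped like the part that bears small_bottle_mid but green or purple is not meant.

How it is judged:
By the outcome, as a careful person would: the job done as asked, in the order asked, and still so for the second after the job is handed in, with the robot touching nothing.
It also fails if it takes over 115 s, if anything falls off the work surface, if the arm or the gripper's body presses on something with over 40 N, if the wrist force passes 120 N, or if a joint passes its speed limit or range.

## Robot

A 6-joint arm with a two-finger parallel gripper is mounted at the origin on the work surface. World frame = base frame: x ahead of the robot, y to its left, z up, the work surface at z = 0. Lengths are in m, angles in rad, forces in N, time in s.
With the tool pointing down it reaches from about 0.3 to 0.85 m from the base axis. Payload 5.4 kg.
Tool frame: the origin (TCP) lies at the very end of the fingers, on their centre line; the grasp point (between the pads) lies 19 mm behind it; z points along the fingers, y is the line along which they close (so a half turn about z gives the same grasp; the last joint's range is limited). The gripper opens to 85 mm and grips with 20 to 120 N. Pads are 22 mm wide; open, the fingers measure 114 mm over their backs; the gripper's body (76 mm by 85 mm) begins 54 mm behind the grasp point. The pads swing forward as they close: fully open they stand 13 mm farther back than shut.
Start: joints at [1.132, 0.158, 1.597, -0, 1.386, -0.21], TCP at [0.13, 0.56, 0.231] pointing down, gripper open.
Joint ranges: [-2.91, 2.91], [-0.94, 2.29], [0.18, 2.7], [-1.29, 4.43], [0.17, 2.64], [-3, 3]. Speed limits (rad/s): [2.57, 2.57, 3.14, 3.14, 3.14, 3.14].

## Interface

Orientations are given as a rotation vector (axis times angle).
In Python, from plant import r gives the robot as it stands.
- The arm moves only by the tool carry_out, never from a script. Its arguments are lists of equal length, an entry for each row: "angular": the turn, a rotation vector about the tool's x, y, z in degrees, a list of three; "linear": the shift along the tool's x, y, z in m, a list of three; "gripper": the closure, from -1 (fully open) to 1 (shut), so that 0 is half open. In form: {"angular": [[ax, ay, az], ...], "linear": [[dx, dy, dz], ...], "gripper": [gripper, ...]}. A call has 1 to 8 rows; each row is the pose to reach, as a shift and turn from the pose commanded when the call began, along the tool's axes at that moment; what a row does not reach only later rows make up. A row lasts 1/12 s, in which the tool goes at most 41.7 mm and 7.16 degrees, less where a joint would pass 70% of its speed; a pose out of reach is approached as far as the arm can. A call with a gripper value outside its range is refused whole. The fingers move at their own pace and stop on an object; "newtons" is the grip in N (left out, the last holds). Time passes only in rows, so rows that repeat a pose let the fingers close. It gives the time, the measured TCP pose, the force, the opening and the grip force at its end, in the units of the state.
- r.state(): the state, without advancing time (a new reading comes with each control period).
- r.get_image(name): name is "scene" or "top" or "wrist"; returns a dict with "pixels" (420x560x3 uint8, red, green, blue), "fx", "fy", "cx", "cy" (pixels), "R" (3x3) and "t" (3): a world point X has camera coordinates R X + t. Camera axes: x right, y down, z forward; pixel columns grow to the right and rows downward; lengths in m; the calibration is good to about 2 mm. A picture is of the moment at which its call begins. There is no depth.
- r.hand_in(): hands the job in; it is judged then, once.
The state is a dict: "clock": time; "joint_positions": joint angles; "qvel": joint speeds; "tau": joint torques, N m; "eef_pos": TCP position; "tool_rot": TCP orientation; "force": force on the tool from outside, world axes, zero at the start; "wrist_torque": the same for the moment, N m; "width": opening from 0.0 (shut) to 1.0 (fully open); "finger_force": force on a finger pad.
Only numpy, scipy, OpenCV 4.12 (cv2) and the standard library are available. Lean on these libraries where they do the work, as an engineer would, in place of code of your own. Each camera call takes 0.05 s, during which the arm holds its last target. There are 200 camera calls.

## Working session

There is one attempt and no reset: what is moved stays moved. The work goes in short steps, Python scripts to look and compute and a tool call to move; the robot and the scene stay as the last step left them, time stands still between calls to the robot, and variables do not carry over. Pictures are saved under pics/ and viewed, at most 14 in all, crops included, and the job is handed in when it is done.

Besides the shell and the picture viewer there is one more tool, called after "Call:" by a JSON object that holds its "op" and its "data". carry_out: Moves the arm, as the interface text tells. Its arguments: {"type":"object","properties":{"angular":{"type":"array","items":{"type":"array","items":{"type":"number"}}},"linear":{"type":"array","items":{"type":"array","items":{"type":"number"}}},"gripper":{"type":"array","items":{"type":"number"}},"newtons":{"type":"number"}},"required":["angular","linear","gripper"]}

```bash
ls; mkdir -p pics; python3 - <<'E'
from plant import r
import cv2,pickle
for n in("scene","top"):
    d=r.get_image(n);pickle.dump(d,open(f"pics/{n}0.pkl","wb"))
    cv2.imwrite(f"pics/{n}0.png",cv2.resize(d["pixels"][:,:,::-1],(800,600),interpolation=cv2.INTER_CUBIC))
    print(n,d["fx"],d["cx"],d["cy"],d["R"],d["t"])
print(r.state())
E
```

```text
pics
scene 423.7276727906934 279.34557473698436 207.9365381827619 [[ 0.51971233  0.8540737  -0.02138244]
 [ 0.492464   -0.31993313 -0.80939607]
 [-0.69812485  0.41012303 -0.58687374]] [-0.26345353 -0.25589389  1.37421042]
top 418.9126987716333 278.18892321111593 208.2626588625446 [[ 0.01570888 -0.99981778  0.01084595]
 [-0.99251313 -0.0169063  -0.12096225]
 [ 0.12112357 -0.00886456 -0.99259785]] [-0.05459475  0.59040573  0.8880081 ]
{'clock': 0.1, 'joint_positions': array([ 1.13188329e+00,  1.58997876e-01,  1.59807028e+00,  2.81774655e-05,
        1.38620475e+00, -2.10077762e-01]), 'qvel': array([ 0.00041773, -0.00127894, -0.00303964, -0.0018557 ,  0.00175843,
       -0.0011173 ]), 'tau': array([-1.35389250e-04, -3.96989894e+01, -3.32337070e+01, -3.06941120e-04,
        4.15569652e-03, -1.80460506e-05]), 'eef_pos': array([0.13020678, 0.5595252 , 0.23042674]), 'tool_rot': array([-3.58613668e-01, -3.12049096e+00,  2.48726731e-03]), 'force': array([ 0.42851796, -0.35391229,  0.37696499]), 'wrist_torque': array([-0.00410767, -0.01919812,  0.0258331 ]), 'finger_force': 0.0, 'width': 1.001291311628475}
```

View pics/top0.png

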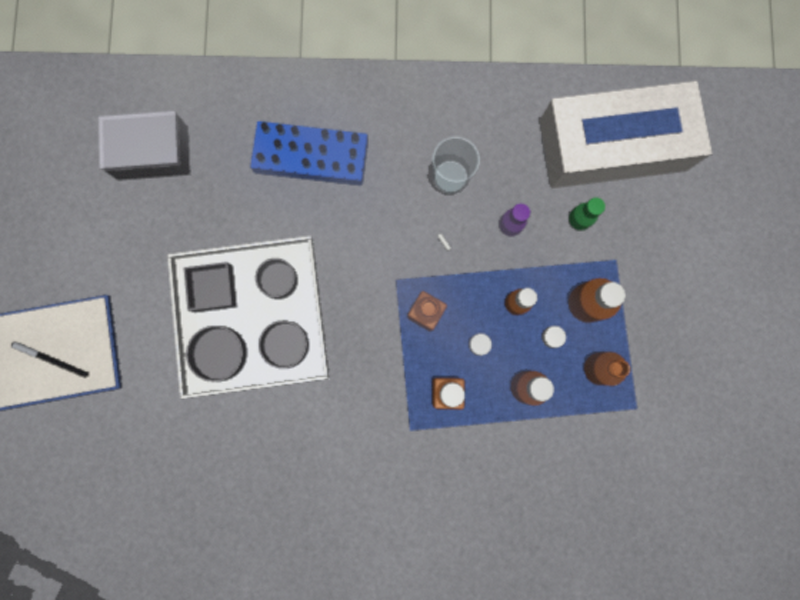

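View pics/scene0.png

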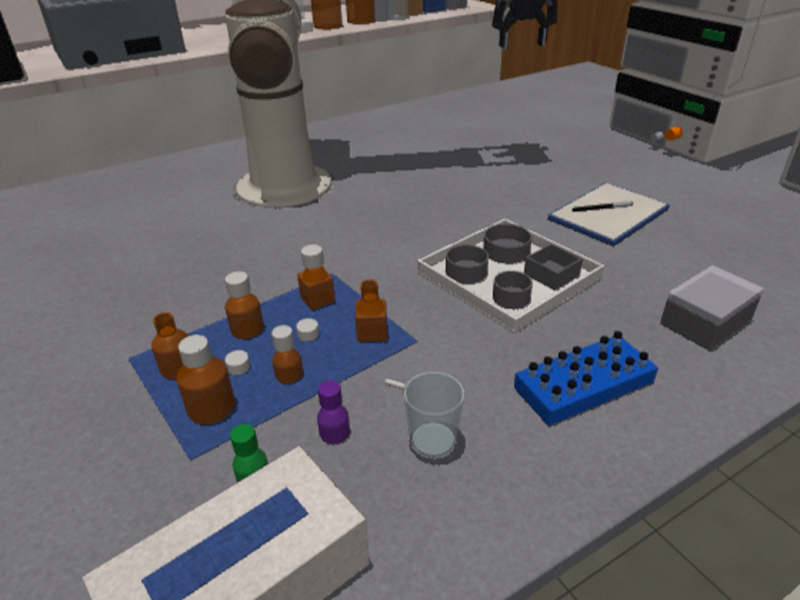

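The top view, at 800x600, shows these candidates:
- **Large:** cap at (612,295).
- **Medium:** cap at (541,389).
- **Small, amber and white:** cap at (527,298). The purple one (517,213) and the green one (595,207) are the wrong colour.
- **Square, capped:** (452,395).
- **Open bottles, bare neck:** (428,310) and (607,369). These stay where they are.
- **Loose caps lying on the mat:** (480,344) and (555,336). Not part of the job.
- **Cups:** square (211,287), small (276,278), medium (284,343), large (217,353).

Next I measure them by fitting projected outlines and confirm the match in one enlarged crop.

```bash
cat > h.py <<'E'
import numpy as np,cv2
from scipy.optimize import minimize
def proj(d,X):
    c=np.atleast_2d(X)@np.array(d["R"]).T+d["t"]
    return np.c_[d["fx"]*c[:,0]/c[:,2]+d["cx"],d["fy"]*c[:,1]/c[:,2]+d["cy"]]
def ray(d,uv,z):
    R=np.array(d["R"]);C=-R.T@d["t"];v=R.T@[(uv[0]-d["cx"])/d["fx"],(uv[1]-d["cy"])/d["fy"],1]
    return C+v*(z-C[2])/v[2]
a=np.linspace(0,2*np.pi,60)
def circ(x,y,z,rad): return np.c_[x+rad*np.cos(a),y+rad*np.sin(a),0*a+z]
def sq(x,y,z,h,yaw):
    c,s=np.cos(yaw),np.sin(yaw);p=h*np.array([[1,1],[1,-1],[-1,-1],[-1,1]])@[[c,s],[-s,c]]
    return np.c_[p+[x,y],np.full(4,z)]
def hull(d,*P): return cv2.convexHull(proj(d,np.vstack(P)).astype(np.float32))
def cen(h): m=cv2.moments(h);return np.array([m["m10"],m["m01"]])/m["m00"]
def blob(mask,uv,rad=6):
    n,l,s,c=cv2.connectedComponentsWithStats(mask.astype(np.uint8))
    u,v=map(int,uv);k=np.bincount(l[v-rad:v+rad+1,u-rad:u+rad+1].ravel(),minlength=n);k[0]=0;i=k.argmax()
    return c[i],s[i,4],l==i
def fit(d,uv,f,x0):  # f(x,y)->hull ; match centroid
    return minimize(lambda p:np.sum((cen(f(*p))-uv)**2),x0,method="Nelder-Mead",options=dict(xatol=1e-5,fatol=1e-6)).x
E
cat > m.py <<'E'
from h import *;import pickle
T=pickle.load(open("pics/top0.pkl","rb"));S=pickle.load(open("pics/scene0.pkl","rb"))
B=dict(large=(612,295,196,352,.112,.018),medium=(541,389,237,285,.098,.017),small=(527,298,283,339,.080,.014),square=(452,395,313,259,.098,.017))
for k,(u,v,us,vs,h,rad) in B.items():
    for n,d,p in(("top",T,(u,v)),("scene",S,(us,vs))):
        p=np.array(p)*.7;im=d["pixels"].astype(int);m=(im.min(2)>105)&(im.max(2)-im.min(2)<60)
        c,A,_=blob(m,p);z=h+.003
        f=lambda x,y:hull(d,circ(x,y,z,rad),circ(x,y,z-.026,rad))
        x=fit(d,c,f,ray(d,p,z)[:2]);print(k,n,x.round(4),"area",A,round(cv2.contourArea(f(*x))))
C=dict(square=(211,287,.034),small=(276,278,.031),medium=(284,343,.037),large=(217,353,.043))
P={}
im=T["pixels"].astype(int);m=im.max(2)<125
for k,(u,v,rad) in C.items():
    p=np.array((u,v))*.7;c,A,_=blob(m,p)
    f=(lambda x,y:hull(T,sq(x,y,.04,rad,.07),sq(x,y,.006,rad,.07))) if k=="square" else (lambda x,y:hull(T,circ(x,y,.04,rad),circ(x,y,.006,rad)))
    P[k]=fit(T,c,f,ray(T,p,.04)[:2]);print("cup",k,P[k].round(4),A,round(cv2.contourArea(f(*P[k]))))
for i,j in(("square","small"),("medium","large"),("square","large"),("small","medium")):
    e=P[j]-P[i];print(i,j,np.hypot(*e).round(4),np.degrees(np.arctan2(e[1],e[0])).round(1))
# square bottle yaw by mask
for n,d,p in(("top",T,(446,395)),("scene",S,(317,292))):
    im=d["pixels"].astype(int);am=(im[...,0]>im[...,2]+25)
    c,A,M=blob(am,np.array(p)*.7,8);
    r=cv2.minAreaRect(np.argwhere(M)[:,::-1].astype(np.float32));print(n,A,r)
w=T["pixels"][175:310,270:460,::-1];cv2.imwrite("pics/crop1.png",cv2.resize(w,None,fx=4,fy=4,interpolation=cv2.INTER_CUBIC))
E
python3 m.py
```

```text
large top [ 0.5845 -0.053 ] area 202040 269
large scene [ 0.5808 -0.3487] area 215 441
medium top [ 0.4571 -0.2526] area 243 271
medium scene [ 0.7047 -0.1436] area 131428 382
small top [ 0.5916 -0.2376] area 155 176
small scene [ 0.5796 -0.2325] area 113 251
square top [ 0.4469 -0.1246] area 242 243
square scene [ 0.7047 -0.1436] area 131428 382
cup square [0.605  0.2495] 979 1130
cup small [ 0.5911 -0.0512] 222747 651
cup medium [ 0.591  -0.0511] 222747 916
cup large [0.5109 0.2356] 1 1377
square small 0.301 -92.7
medium large 0.2978 105.6
square large 0.0952 -171.6
small medium 0.0001 170.8
top 227 ((313.5, 275.0), (20.0, 21.0), 90.0)
scene 587 ((221.0159912109375, 200.58799743652344), (29.247772216796875, 23.61288070678711), 79.69515228271484)
```

View pics/crop1.png

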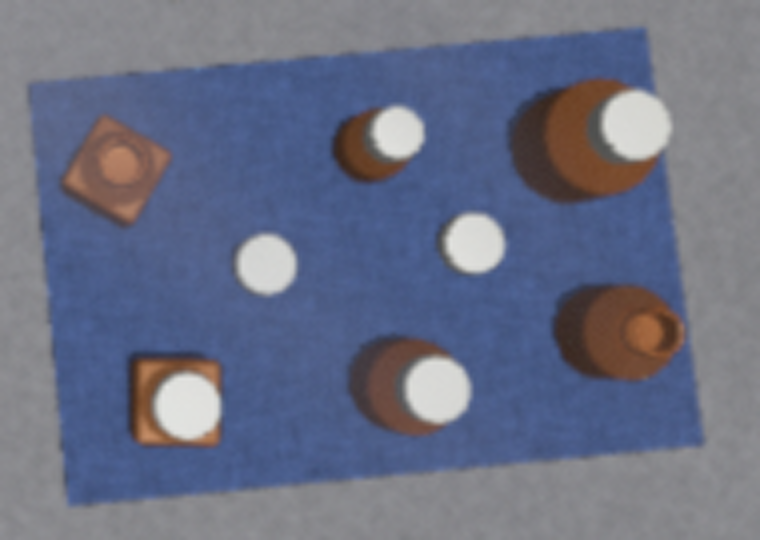

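The crop confirms the four capped bottles. White caps sit on amber bodies at crop positions (636,124) large, (437,390) medium, (397,132) small and (187,405) square. The flat white discs at (266,264) and (473,242) are loose caps, and the necks at (120,165) and (655,333) are open. Only the lit cap tops pass the threshold, so I'll refit to the top discs and set thresholds for the cups.

```bash
cat > m2.py <<'E'
from h import *;import pickle
T=pickle.load(open("pics/top0.pkl","rb"));S=pickle.load(open("pics/scene0.pkl","rb"))
B=dict(large=(612,295,.112,.018),medium=(541,389,.098,.017),small=(527,298,.080,.014),square=(452,395,.098,.017))
im=T["pixels"].astype(int)
for k,(u,v,h,rad) in B.items():
  for th in(130,165):
    c,A,_=blob((im.min(2)>th),np.array((u,v))*.7);f=lambda x,y:hull(T,circ(x,y,h+.003,rad))
    x=fit(T,c,f,ray(T,c,h+.003)[:2]);print(k,th,x.round(4),A,round(cv2.contourArea(f(*x))),"scene px",proj(S,[*x,h+.003]).round(1)/.7)
print(im[240,152],im[200,147],im[210,175])
C=dict(square=(211,287,.034),small=(276,278,.031),medium=(284,343,.037),large=(217,353,.043))
# tray interior mask: white tray filled contour
w=(im.min(2)>140).astype(np.uint8);n,l,s,c=cv2.connectedComponentsWithStats(w);i=np.bincount(l[170:280,115:230].ravel(),minlength=n)[1:].argmax()+1
cn=max(cv2.findContours((l==i).astype(np.uint8),0,2)[0],key=cv2.contourArea)
print("tray",cv2.approxPolyDP(cn,12,True).reshape(-1,2).tolist())
tm=cv2.drawContours(np.zeros_like(w),[cn],-1,1,-1);dm=(tm>0)&(im.mean(2)<130)
dm=cv2.morphologyEx(dm.astype(np.uint8),2,np.ones((3,3)))
P={}
for k,(u,v,rad) in C.items():
    p=np.array((u,v))*.7;c,A,M=blob(dm,p)
    f=(lambda x,y:hull(T,sq(x,y,.04,rad,.08),sq(x,y,.006,rad,.08))) if k=="square" else (lambda x,y:hull(T,circ(x,y,.04,rad),circ(x,y,.006,rad)))
    P[k]=fit(T,c,f,ray(T,p,.04)[:2]);print("cup",k,P[k].round(4),A,round(cv2.contourArea(f(*P[k]))))
    if k=="square":print(cv2.minAreaRect(np.argwhere(M)[:,::-1].astype(np.float32)))
for i,j in(("square","small"),("large","medium"),("square","large"),("small","medium")):
    e=P[j]-P[i];print(i,j,np.hypot(*e).round(4),np.degrees(np.arctan2(e[1],e[0])).round(1))
print(np.mean(list(P.values()),0))
E
python3 m2.py
```

```text
large 130 [ 0.6423 -0.0487] 140414 242 scene px [[418.         284.71428571]]
large 165 [ 0.5918 -0.3492] 223 245 scene px [[192.         340.85714286]]
medium 130 [ 0.4575 -0.2496] 225 224 scene px [[235.71428571 275.        ]]
medium 165 [ 0.4571 -0.2499] 198 224 scene px [[235.42857143 275.        ]]
small 130 [ 0.5902 -0.2352] 138 138 scene px [[281.         328.71428571]]
small 165 [ 0.59   -0.2352] 121 138 scene px [[281.         328.71428571]]
square 130 [ 0.4473 -0.1235] 226 226 scene px [[310.85714286 247.57142857]]
square 165 [ 0.4469 -0.1238] 203 226 scene px [[310.71428571 247.42857143]]
[127 124 127] [122 121 124] [224 225 227]
tray [[219, 163], [117, 177], [125, 278], [230, 265]]
cup square [0.6044 0.2481] 1074 1129
((146.7227783203125, 200.72772216796875), (32.040199279785156, 34.12977600097656), 84.2894058227539)
cup small [0.6204 0.1458] 374 699
cup medium [ 0.5899 -0.0516] 232035 916
cup large [0.5021 0.2324] 1299 1380
square small 0.1036 -81.1
large medium 0.2973 -72.8
square large 0.1034 -171.3
small medium 0.1997 -98.8
[0.5791845  0.14365168]
```

```bash
cat > m3.py <<'E'
from h import *;import pickle
T=pickle.load(open("pics/top0.pkl","rb"));S=pickle.load(open("pics/scene0.pkl","rb"))
im=T["pixels"].astype(int)
c=np.array([[219,163],[117,177],[125,278],[230,265]])
w=(im.min(2)>140).astype(np.uint8)
# tray outline px, rays at z=.028
R=np.array([ray(T,p,.028)[:2] for p in c]);print(R.round(4));
for i in range(4):
    e=R[(i+1)%4]-R[i];print(np.hypot(*e).round(4),np.degrees(np.arctan2(e[1],e[0])).round(1))
# dark-blob fits by IoU of all 4 cups : params x,y,yaw
g=cv2.GaussianBlur(T["pixels"].mean(2).astype(np.float32),(3,3),0)
dark=np.clip((185-g)/80,0,1)
off=dict(square=(1,1,.034),small=(1,-1,.031),large=(-1,1,.043),medium=(-1,-1,.037))
poly=cv2.fillConvexPoly(np.zeros(g.shape,np.uint8),((c-c.mean(0))*.93+c.mean(0)).astype(np.int32),1)>0
def cen4(p):
    co,s=np.cos(p[2]),np.sin(p[2]);return {k:np.array(p[:2])+.052*np.array([o[0]*co-o[1]*s,o[0]*s+o[1]*co]) for k,o in off.items()}
def ren(p):
    M=np.zeros(g.shape,np.uint8)
    for k,q in cen4(p).items():
        rad=off[k][2];F=(lambda z:sq(*q,z,rad,p[2])) if k=="square" else (lambda z:circ(*q,z,rad))
        cv2.fillConvexPoly(M,np.round(hull(T,F(.04),F(.006))*16).astype(np.int32),255,cv2.LINE_AA,4)
    return M/255.
cost=lambda p:np.sum((ren(p)-dark)[poly]**2)
r=min((minimize(cost,[.555,.188,y],method="Nelder-Mead",options=dict(initial_simplex=np.array([.555,.188,y])+np.array([[0,0,0],[.008,0,0],[0,.008,0],[0,0,.05]]),xatol=1e-5)) for y in(.08,.13)),key=lambda r:r.fun)
print(r.x,np.degrees(r.x[2]),r.fun);
for k,q in cen4(r.x).items():print(k,q.round(4),"scene",(proj(S,[*q,.04])/.7).round(0))
# square bottle: amber mask in top, fit yaw (box z .003-~.055)
am=((im[...,0]>im[...,2]+25)|(im.min(2)>130))&(np.hypot(*(np.indices(g.shape)-np.array([276,314])[:,None,None]))<22)
def rb(p):
    M=np.zeros(g.shape,np.uint8)
    for h in(hull(T,sq(p[0],p[1],.003,.023,p[2]),sq(p[0],p[1],p[3],.023,p[2])),hull(T,circ(p[0],p[1],.101,.017))):cv2.fillConvexPoly(M,np.round(h*16).astype(np.int32),255,cv2.LINE_AA,4)
    return M/255.
for y in(-.1,0,.1):
    x0=np.array([.447,-.1237,y,.05]);q=minimize(lambda p:np.sum((rb(p)-am)**2),x0,method="Nelder-Mead",options=dict(initial_simplex=x0+np.vstack([np.zeros(4),np.diag([.005,.005,.08,.01])])))
    print("sqb",q.x.round(4),np.degrees(q.x[2]),q.fun,am.sum())
E
python3 m3.py
```

```text
[[0.6926 0.0899]
 [0.6565 0.3166]
 [0.4339 0.2854]
 [0.4654 0.0584]]
0.2296 99.0
0.2248 -172.0
0.2292 -82.1
0.2293 7.9
[0.56109258 0.18880914 0.1452726 ] 8.323507128255258 743.5756193491761
square [0.605  0.2478] scene [[553. 256.]]
small [0.6201 0.1449] scene [[512. 279.]]
large [0.5021 0.2327] scene [[507. 233.]]
medium [0.5172 0.1298] scene [[466. 253.]]
sqb [ 0.446  -0.126   0.0041  0.0032] 0.2373313576742614 46.764459823144946 447
sqb [ 0.446  -0.1262 -0.0057  0.0034] -0.329381484854068 46.420284505959245 447
sqb [ 0.4464 -0.1263 -0.0108  0.0033] -0.6191905254871042 48.159307958477505 447
```

Everything agrees with the given sizes. The tray is 0.225–0.229 m wide with a yaw of +8.3°, and the square bottle's yaw is about 0°. I'll take the bottles in the listed order. On the first move I also turn the tool so its axes line up with the world axes.

Call:
{"op": "carry_out", "data": {"angular": [[0,0,-6.5],[0,0,-13.1],[0,0,-13.1],[0,0,-13.1],[0,0,-13.1],[0,0,-13.1],[0,0,-13.1],[0,0,-13.1]], "linear": [[-0.01,-0.012,0],[-0.03,-0.036,0],[-0.054,-0.064,0],[-0.08,-0.095,0],[-0.106,-0.126,0],[-0.132,-0.157,0],[-0.15,-0.178,0],[-0.164,-0.195,0]], "gripper": [-0.5,-0.5,-0.5,-0.5,-0.5,-0.5,-0.5,-0.5], "newtons": 50}}

```text
clock: 0.77
eef_pos: [0.2464, 0.3307, 0.2309]
tool_rot: [-0.003, -3.141, 0.001]
force: [0.9, 0.5, -0.3]
width: 0.751
finger_force: 0.0
```

Call:
{"op": "carry_out", "data": {"angular": [[0,0,0],[0,0,0],[0,0,0],[0,0,0],[0,0,0],[0,0,0],[0,0,0],[0,0,0]], "linear": [[-0.0144,-0.0284,0],[-0.0289,-0.0568,0],[-0.0433,-0.0852,0],[-0.0577,-0.1136,0],[-0.0721,-0.142,0],[-0.0866,-0.1704,0],[-0.101,-0.1988,0],[-0.1154,-0.2272,0]], "gripper": [-0.5,-0.5,-0.5,-0.5,-0.5,-0.5,-0.5,-0.5]}}

```text
clock: 1.43
eef_pos: [0.3614, 0.1042, 0.231]
tool_rot: [-0.001, -3.142, -0.0]
force: [0.8, 0.1, -0.1]
width: 0.751
finger_force: 0.0
```

Call:
{"op": "carry_out", "data": {"angular": [[0,0,0],[0,0,0],[0,0,0],[0,0,0],[0,0,0],[0,0,0],[0,0,0],[0,0,0]], "linear": [[-0.0144,-0.0284,0],[-0.0289,-0.0568,0],[-0.0433,-0.0852,0],[-0.0577,-0.1136,0],[-0.0721,-0.142,0],[-0.0866,-0.1704,0],[-0.101,-0.1988,0],[-0.1154,-0.2272,0]], "gripper": [-0.5,-0.5,-0.5,-0.5,-0.5,-0.5,-0.5,-0.5]}}

```text
clock: 2.1
eef_pos: [0.4769, -0.123, 0.2308]
tool_rot: [-0.001, -3.141, -0.001]
force: [0.7, 1.3, -0.3]
width: 0.75
finger_force: 0.0
```

Call:
{"op": "carry_out", "data": {"angular": [[0,0,0],[0,0,0],[0,0,0],[0,0,0],[0,0,0],[0,0,0],[0,0,0],[0,0,0]], "linear": [[-0.0144,-0.0284,0],[-0.0289,-0.0568,0],[-0.0433,-0.0852,0],[-0.0577,-0.1136,0],[-0.0721,-0.142,0],[-0.0866,-0.1704,0],[-0.101,-0.1988,0],[-0.1154,-0.2272,0]], "gripper": [-0.5,-0.5,-0.5,-0.5,-0.5,-0.5,-0.5,-0.5]}}

```text
clock: 2.77
eef_pos: [0.5923, -0.35, 0.2304]
tool_rot: [-0.001, -3.141, -0.001]
force: [0.7, -0.8, -1.3]
width: 0.752
finger_force: 0.0
```

```bash
python3 - <<'E'
from plant import r
from h import *
d=r.get_image("wrist");im=d["pixels"]
cv2.imwrite("pics/w1.png",im[:,:,::-1])
print(r.state()["eef_pos"],proj(d,[[.5918,-.3492,.115],[.5923,-.35,.231]]).round(1))
m=im.min(2)>150;n,l,s,c=cv2.connectedComponentsWithStats(m.astype(np.uint8))
for i in range(1,n):
    if s[i,4]>300:print(c[i].round(1),s[i],[ray(d,c[i],z).round(4)[:2].tolist() for z in(.115,.083)])
E
```

```text
[ 0.59302922 -0.35513771  0.22870456] [[287.1 204.7]
 [287.1 272.2]]
[198.3 198.5] [     0      0    560    395 104529] [[0.5865, -0.4207], [0.595, -0.4293]]
[414.5  26.8] [ 393    2   42   50 1495] [[0.463, -0.2604], [0.4562, -0.2492]]
[454.2 118.1] [439 103  32  33 793] [[0.5243, -0.2236], [0.5251, -0.2079]]
[338.2 132.5] [320 116  36  34 897] [[0.5348, -0.3103], [0.5368, -0.3053]]
[408.2 197.7] [393 184  32  29 606] [[0.5861, -0.2516], [0.5945, -0.2393]]
[280.8 209.3] [ 262  191   38   38 1114] [[0.5957, -0.3543], [0.6053, -0.3547]]
[434.6 404.3] [ 415  382   48   38 1207] [[0.798, -0.2025], [0.8326, -0.1841]]
[134.3 406.3] [ 107  386   49   34 1102] [[0.8, -0.5009], [0.8348, -0.5194]]
```

View pics/w1.png

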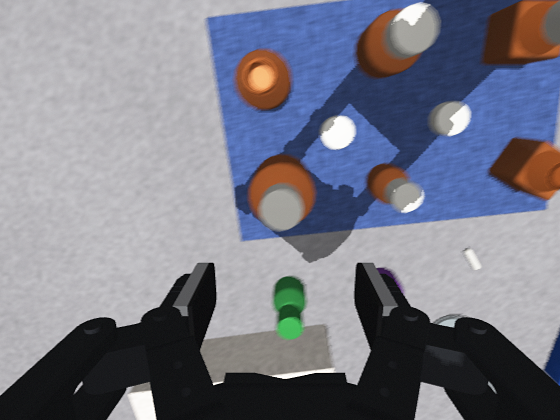

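The wrist view shows the large cap at pixel (281,209). The arm was still settling when it was taken, so I'll hold and measure again.

Call:
{"op": "carry_out", "data": {"angular": [[0,0,0],[0,0,0],[0,0,0],[0,0,0]], "linear": [[0,0,0],[0,0,0],[0,0,0],[0,0,0]], "gripper": [-0.5,-0.5,-0.5,-0.5]}}

```text
clock: 3.15
eef_pos: [0.5919, -0.3476, 0.2318]
tool_rot: [-0.001, 3.141, 0.0]
force: [-0.4, 0.8, -0.2]
width: 0.75
finger_force: 0.0
```

```bash
cat > w.py <<'E'
from plant import r
from h import *
import sys
d=r.get_image("wrist");im=d["pixels"];print("eef",r.state()["eef_pos"].round(4))
m=(im.min(2)>120)&(im.max(2).astype(int)-im.min(2)<30)
for k,z,p,R in(("L",.115,(.5925,-.3510),.018),("M",.101,(.4573,-.2498),.017),("S",.083,(.5901,-.2352),.014),("Q",.101,(.447,-.1245),.017)):
    u=proj(d,[*p,z])[0]
    if 30<u[0]<530 and 20<u[1]<390:
        c,A,_=blob(m,u,5);print(k,u.round(1),c.round(1),A,round(cv2.contourArea(hull(d,circ(*p,z,R)))),ray(d,c,z).round(4)[:2])
E
python3 w.py
```

```text
eef [ 0.592  -0.3477  0.2319]
L [282.1 205.3] [280.8 207.9] 1368 1470 [ 0.5947 -0.352 ]
M [419.3  23.5] [414.7  27.3] 1730 1879 [ 0.4598 -0.2529]
S [410.2 193. ] [406.5 196. ] 676 729 [ 0.5929 -0.2383]
```

Call:
{"op": "carry_out", "data": {"angular": [[0,0,0],[0,0,0],[0,0,0],[0,0,0],[0,0,0],[0,0,0],[0,0,0],[0,0,0]], "linear": [[-0.001,-0.001,0.015],[-0.0013,-0.002,0.04],[-0.0013,-0.0029,0.065],[-0.0013,-0.0029,0.09],[-0.0013,-0.0029,0.11],[-0.0013,-0.0029,0.125],[-0.0013,-0.0029,0.137],[-0.0013,-0.0029,0.145]], "gripper": [-0.5,-0.5,-0.5,-0.5,-0.5,-0.5,-0.5,-0.5]}}

```text
clock: 3.87
eef_pos: [0.5931, -0.3511, 0.0854]
tool_rot: [0.0, -3.141, -0.001]
force: [0.4, -0.1, -0.0]
width: 0.747
finger_force: 0.0
```

Call:
{"op": "carry_out", "data": {"angular": [[0,0,0],[0,0,0],[0,0,0],[0,0,0],[0,0,0],[0,0,0],[0,0,0],[0,0,0]], "linear": [[0,0,0],[0,0,0],[0,0,0],[0,0,0],[0,0,0],[0,0,0],[0,0,0],[0,0,0]], "gripper": [-0.3,0,0.3,1,1,1,1,1], "newtons": 40}}

```text
clock: 4.53
eef_pos: [0.5941, -0.3521, 0.0879]
tool_rot: [0.0, 3.14, -0.002]
force: [-1.1, 2.0, 6.3]
width: 0.402
finger_force: 40.8
```

Call:
{"op": "carry_out", "data": {"angular": [[0,0,0],[0,0,0],[0,0,0],[0,0,0],[0,0,0],[0,0,0],[0,0,0],[0,0,0]], "linear": [[0,0,-0.004],[0,0,-0.014],[0,0,-0.034],[0,0,-0.058],[0,0,-0.084],[0,0,-0.108],[0,0,-0.126],[0,0,-0.138]], "gripper": [1,1,1,1,1,1,1,1]}}

```text
clock: 5.2
eef_pos: [0.5936, -0.3521, 0.2268]
tool_rot: [0.0, 3.14, -0.003]
force: [-0.3, -0.4, -4.7]
width: 0.405
finger_force: 40.7
```

Call:
{"op": "carry_out", "data": {"angular": [[0,0,0],[0,0,0],[0,0,0],[0,0,0],[0,0,0],[0,0,0],[0,0,0],[0,0,0]], "linear": [[0.001,0.006,0],[0.003,0.018,0],[0.006,0.036,0],[0.009,0.06,0],[0.013,0.085,0],[0.017,0.11,0],[0.021,0.135,0],[0.025,0.16,0]], "gripper": [1,1,1,1,1,1,1,1]}}

```text
clock: 5.87
eef_pos: [0.5668, -0.1895, 0.2219]
tool_rot: [-0.0, -3.138, -0.003]
force: [0.5, 0.2, -4.3]
width: 0.409
finger_force: 40.7
```

Call:
{"op": "carry_out", "data": {"angular": [[0,0,0],[0,0,0],[0,0,0],[0,0,0],[0,0,0],[0,0,0],[0,0,0],[0,0,0]], "linear": [[0.004,0.026,0],[0.008,0.052,0],[0.012,0.078,0],[0.016,0.104,0],[0.02,0.13,0],[0.024,0.156,0],[0.028,0.182,0],[0.032,0.208,0]], "gripper": [1,1,1,1,1,1,1,1]}}

```text
clock: 6.53
eef_pos: [0.5345, 0.0181, 0.2222]
tool_rot: [-0.0, -3.138, -0.001]
force: [0.2, -0.2, -3.7]
width: 0.406
finger_force: 40.7
```

Call:
{"op": "carry_out", "data": {"angular": [[0,0,0],[0,0,0],[0,0,0],[0,0,0],[0,0,0],[0,0,0],[0,0,0],[0,0,0]], "linear": [[0.004,0.026,0],[0.008,0.052,0],[0.012,0.078,0],[0.016,0.104,0],[0.02,0.13,0],[0.024,0.156,0],[0.028,0.178,0],[0.031,0.192,0]], "gripper": [1,1,1,1,1,1,1,1]}}

```text
clock: 7.2
eef_pos: [0.5032, 0.2105, 0.2222]
tool_rot: [0.002, -3.138, -0.001]
force: [-0.0, 0.5, -5.1]
width: 0.41
finger_force: 40.8
```

Call:
{"op": "carry_out", "data": {"angular": [[0,0,0],[0,0,0],[0,0,0],[0,0,0],[0,0,0],[0,0,0]], "linear": [[0.001,0.01,0],[0.002,0.017,0],[0.002,0.021,0],[0.002,0.021,0],[0.002,0.021,0],[0.002,0.021,0]], "gripper": [1,1,1,1,1,1]}}

```text
clock: 7.7
eef_pos: [0.5036, 0.2285, 0.2242]
tool_rot: [-0.002, -3.142, 0.001]
force: [0.7, 0.5, -4.0]
width: 0.404
finger_force: 40.8
```

```bash
python3 - <<'E'
from plant import r
from h import *
a=r.get_image("top")["pixels"];b=r.get_image("wrist")["pixels"];c=r.get_image("scene")["pixels"]
print(r.state()["eef_pos"])
o=np.hstack([a[120:330,60:340],c[60:270,250:530]]);o=np.vstack([o,np.hstack([b[::2,::2],0*b[::2,::2]])])
cv2.imwrite("pics/c2.png",cv2.resize(o[:,:,::-1],(800,600)))
E
```

```text
[0.50362805 0.22875335 0.22434585]
```

View pics/c2.png

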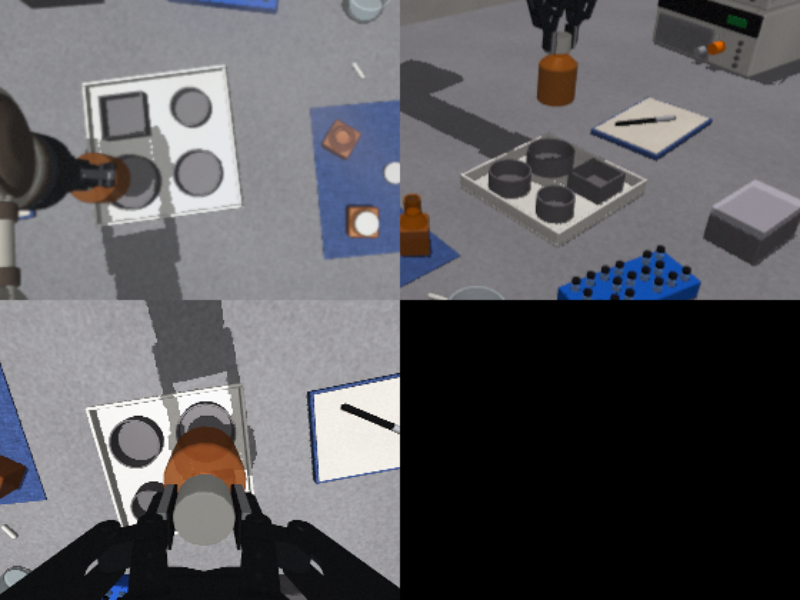

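The bottle hangs upright in the grip above the large cup, at wrist (205,430). Lowering it now.

Call:
{"op": "carry_out", "data": {"angular": [[0,0,0],[0,0,0],[0,0,0],[0,0,0],[0,0,0],[0,0,0],[0,0,0],[0,0,0]], "linear": [[0,0.001,0.005],[0,0.002,0.018],[0,0.002,0.036],[0,0.002,0.055],[0,0.002,0.072],[0,0.002,0.084],[0,0.002,0.092],[0,0.002,0.096]], "gripper": [1,1,1,1,1,1,1,1]}}

```text
clock: 8.52
eef_pos: [0.5028, 0.2311, 0.127]
tool_rot: [-0.0, -3.14, 0.001]
force: [-0.3, -0.0, -5.0]
width: 0.409
finger_force: 40.8
```

Call:
{"op": "carry_out", "data": {"angular": [[0,0,0],[0,0,0],[0,0,0],[0,0,0],[0,0,0],[0,0,0],[0,0,0],[0,0,0]], "linear": [[0,0,0.004],[0,0,0.009],[0,0,0.014],[0,0,0.019],[0,0,0.023],[0,0,0.026],[0,0,0.028],[0,0,0.029]], "gripper": [1,1,1,1,1,1,1,1]}}

```text
clock: 9.18
eef_pos: [0.5033, 0.2313, 0.099]
tool_rot: [-0.0, -3.141, 0.0]
force: [-0.6, 0.5, -5.0]
width: 0.408
finger_force: 40.8
```

Call:
{"op": "carry_out", "data": {"angular": [[0,0,0],[0,0,0],[0,0,0],[0,0,0]], "linear": [[0,0,0],[0,0,0],[0,0,0],[0,0,0]], "gripper": [1,1,1,1]}}

```text
clock: 9.52
eef_pos: [0.5036, 0.2314, 0.0996]
tool_rot: [0.0, 3.141, 0.0]
force: [0.5, 0.9, -4.5]
width: 0.405
finger_force: 40.8
```

Expected contact is at z of about 0.094. I'll step down gently until the load comes off.

Call:
{"op": "carry_out", "data": {"angular": [[0,0,0],[0,0,0],[0,0,0],[0,0,0],[0,0,0],[0,0,0]], "linear": [[0,0,0.001],[0,0,0.002],[0,0,0.003],[0,0,0.004],[0,0,0.0045],[0,0,0.0045]], "gripper": [1,1,1,1,1,1]}}

```text
clock: 10.02
eef_pos: [0.5032, 0.2313, 0.0945]
tool_rot: [-0.0, -3.141, 0.0]
force: [-0.2, -0.2, -5.3]
width: 0.407
finger_force: 40.8
```

Call:
{"op": "carry_out", "data": {"angular": [[0,0,0],[0,0,0],[0,0,0],[0,0,0]], "linear": [[0,0,0.0005],[0,0,0.001],[0,0,0.0015],[0,0,0.0015]], "gripper": [1,1,1,1]}}

```text
clock: 10.35
eef_pos: [0.5038, 0.2315, 0.094]
tool_rot: [0.0, 3.141, 0.0]
force: [-2.2, 0.4, 1.0]
width: 0.408
finger_force: 41.3
```

Call:
{"op": "carry_out", "data": {"angular": [[0,0,0],[0,0,0],[0,0,0],[0,0,0],[0,0,0],[0,0,0]], "linear": [[0,0,0],[0,0,0],[0,0,0],[0,0,0],[0,0,0],[0,0,0]], "gripper": [0.1,-0.1,-0.3,-0.5,-0.5,-0.5]}}

```text
clock: 10.85
eef_pos: [0.5035, 0.2313, 0.0934]
tool_rot: [0.0, 3.141, 0.0]
force: [-1.4, 0.1, -0.8]
width: 0.749
finger_force: 0.0
```

Call:
{"op": "carry_out", "data": {"angular": [[0,0,0],[0,0,0],[0,0,0],[0,0,0],[0,0,0],[0,0,0],[0,0,0],[0,0,0]], "linear": [[0,0,-0.005],[0,0,-0.017],[0,0,-0.035],[0,0,-0.058],[0,0,-0.082],[0,0,-0.105],[0,0,-0.122],[0,0,-0.132]], "gripper": [-0.5,-0.5,-0.5,-0.5,-0.5,-0.5,-0.5,-0.5]}}

```text
clock: 11.52
eef_pos: [0.5048, 0.2317, 0.2294]
tool_rot: [0.0, 3.136, 0.002]
force: [0.6, -0.7, 0.9]
width: 0.75
finger_force: 0.0
```

Call:
{"op": "carry_out", "data": {"angular": [[0,0,0],[0,0,0],[0,0,0],[0,0,0],[0,0,0],[0,0,0],[0,0,0],[0,0,0]], "linear": [[0.001,-0.01,0],[0.003,-0.03,0],[0.006,-0.06,0],[0.009,-0.096,0],[0.012,-0.132,0],[0.016,-0.168,0],[0.019,-0.204,0],[0.022,-0.24,0]], "gripper": [-0.5,-0.5,-0.5,-0.5,-0.5,-0.5,-0.5,-0.5]}}

```text
clock: 12.18
eef_pos: [0.4798, -0.0106, 0.2241]
tool_rot: [-0.0, -3.14, -0.0]
force: [-0.1, -0.0, -0.6]
width: 0.749
finger_force: 0.0
```

Call:
{"op": "carry_out", "data": {"angular": [[0,0,0],[0,0,0],[0,0,0],[0,0,0],[0,0,0],[0,0,0],[0,0,0],[0,0,0]], "linear": [[0.004,-0.036,0],[0.007,-0.072,0],[0.01,-0.108,0],[0.013,-0.144,0],[0.016,-0.18,0],[0.019,-0.21,0],[0.021,-0.232,0],[0.022,-0.243,0]], "gripper": [-0.5,-0.5,-0.5,-0.5,-0.5,-0.5,-0.5,-0.5]}}

```text
clock: 12.85
eef_pos: [0.4577, -0.2542, 0.224]
tool_rot: [-0.005, -3.14, -0.001]
force: [-0.6, 0.9, 0.0]
width: 0.749
finger_force: 0.0
```

Call:
{"op": "carry_out", "data": {"angular": [[0,0,0],[0,0,0],[0,0,0],[0,0,0],[0,0,0],[0,0,0]], "linear": [[0,0,0],[0,0,0],[0,0,0],[0,0,0],[0,0,0],[0,0,0]], "gripper": [-0.5,-0.5,-0.5,-0.5,-0.5,-0.5]}}

```text
clock: 13.35
eef_pos: [0.4596, -0.2508, 0.2254]
tool_rot: [-0.002, 3.141, -0.0]
force: [0.5, 0.4, 0.6]
width: 0.749
finger_force: 0.0
```

```bash
python3 w.py; python3 - <<'E'
from plant import r
from h import *
a=r.get_image("top")["pixels"];c=r.get_image("scene")["pixels"]
o=np.hstack([a[120:330,60:340],c[60:270,250:530]])
cv2.imwrite("pics/c3.png",cv2.resize(o[:,:,::-1],(800,300)))
E
```

```text
eef [ 0.4595 -0.2509  0.2254]
L [176.4 346.4] [318.  254.3] 112324 1017 [ 0.5007 -0.2243]
M [287.3 199.5] [283.6 200.5] 1283 1257 [ 0.4582 -0.2529]
S [301.4 322.6] [291.  346.3] 7888 523 [ 0.6185 -0.2455]
Q [439.1 187.5] [507.  199.5] 28972 1299 [ 0.4572 -0.0664]
```

View pics/c3.png

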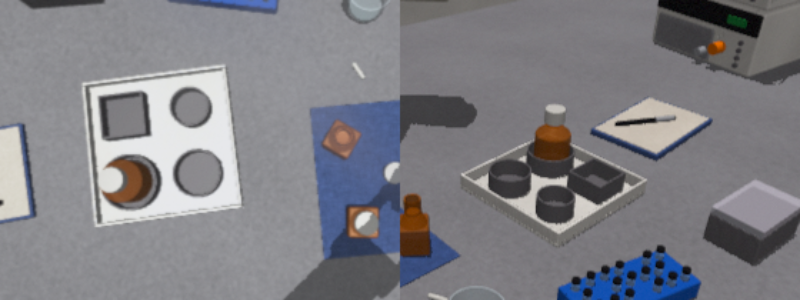

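The large bottle stands upright in the large cup, at scene crop (552,140). Now the medium bottle: grip, lift, carry.

Call:
{"op": "carry_out", "data": {"angular": [[0,0,0],[0,0,0],[0,0,0],[0,0,0],[0,0,0],[0,0,0],[0,0,0],[0,0,0]], "linear": [[0.001,-0.001,0.015],[0.001,-0.001,0.04],[0.001,-0.001,0.067],[0.001,-0.001,0.094],[0.001,-0.001,0.117],[0.001,-0.001,0.134],[0.001,-0.001,0.145],[0.001,-0.001,0.152]], "gripper": [-0.5,-0.5,-0.5,-0.5,-0.5,-0.5,-0.5,-0.5]}}

```text
clock: 14.17
eef_pos: [0.4578, -0.2521, 0.0719]
tool_rot: [-0.0, -3.14, -0.002]
force: [-0.8, 0.5, -0.1]
width: 0.752
finger_force: 0.0
```

Call:
{"op": "carry_out", "data": {"angular": [[0,0,0],[0,0,0],[0,0,0],[0,0,0],[0,0,0],[0,0,0],[0,0,0],[0,0,0]], "linear": [[0,0,0],[0,0,0],[0,0,0],[0,0,0],[0,0,0],[0,0,0],[0,0,0],[0,0,0]], "gripper": [-0.3,0,0.3,1,1,1,1,1]}}

```text
clock: 14.83
eef_pos: [0.4592, -0.2533, 0.0747]
tool_rot: [0.0, 3.14, -0.002]
force: [-1.2, 1.7, 5.9]
width: 0.383
finger_force: 40.0
```

Call:
{"op": "carry_out", "data": {"angular": [[0,0,0],[0,0,0],[0,0,0],[0,0,0],[0,0,0],[0,0,0],[0,0,0],[0,0,0]], "linear": [[0,0,-0.004],[0,0,-0.014],[0,0,-0.034],[0,0,-0.058],[0,0,-0.084],[0,0,-0.108],[0,0,-0.126],[0,0,-0.138]], "gripper": [1,1,1,1,1,1,1,1]}}

```text
clock: 15.5
eef_pos: [0.4589, -0.2532, 0.2142]
tool_rot: [0.0, 3.139, -0.004]
force: [0.1, -0.1, -1.1]
width: 0.385
finger_force: 39.9
```

Call:
{"op": "carry_out", "data": {"angular": [[0,0,0],[0,0,0],[0,0,0],[0,0,0],[0,0,0],[0,0,0],[0,0,0],[0,0,0]], "linear": [[-0.001,0.006,0],[-0.003,0.018,0],[-0.006,0.036,0],[-0.009,0.06,0],[-0.013,0.085,0],[-0.017,0.11,0],[-0.021,0.135,0],[-0.025,0.16,0]], "gripper": [1,1,1,1,1,1,1,1]}}

```text
clock: 16.17
eef_pos: [0.482, -0.0898, 0.209]
tool_rot: [0.0, -3.138, -0.003]
force: [-0.3, 0.7, -1.0]
width: 0.384
finger_force: 40.0
```

Call:
{"op": "carry_out", "data": {"angular": [[0,0,0],[0,0,0],[0,0,0],[0,0,0],[0,0,0],[0,0,0],[0,0,0],[0,0,0]], "linear": [[-0.004,0.026,0],[-0.008,0.052,0],[-0.012,0.078,0],[-0.017,0.104,0],[-0.021,0.13,0],[-0.025,0.156,0],[-0.029,0.18,0],[-0.032,0.198,0]], "gripper": [1,1,1,1,1,1,1,1]}}

```text
clock: 16.83
eef_pos: [0.5134, 0.1084, 0.2089]
tool_rot: [0.002, -3.137, -0.002]
force: [-1.3, -0.7, -1.1]
width: 0.381
finger_force: 39.9
```

Call:
{"op": "carry_out", "data": {"angular": [[0,0,0],[0,0,0],[0,0,0],[0,0,0],[0,0,0],[0,0,0]], "linear": [[-0.001,0.01,0],[-0.002,0.018,0],[-0.003,0.022,0],[-0.003,0.022,0],[-0.003,0.022,0],[-0.003,0.022,0]], "gripper": [1,1,1,1,1,1]}}

```text
clock: 17.33
eef_pos: [0.5183, 0.1265, 0.2112]
tool_rot: [-0.002, -3.141, 0.001]
force: [-0.1, -0.6, -0.9]
width: 0.381
finger_force: 40.0
```

Call:
{"op": "carry_out", "data": {"angular": [[0,0,0],[0,0,0],[0,0,0],[0,0,0],[0,0,0],[0,0,0],[0,0,0],[0,0,0]], "linear": [[0,0.001,0.005],[0,0.0015,0.018],[0,0.0015,0.036],[0,0.0015,0.055],[0,0.0015,0.072],[0,0.0015,0.084],[0,0.0015,0.092],[0,0.0015,0.096]], "gripper": [1,1,1,1,1,1,1,1]}}

```text
clock: 18.0
eef_pos: [0.5178, 0.1286, 0.1141]
tool_rot: [-0.001, -3.14, 0.0]
force: [-1.0, 0.4, -2.0]
width: 0.384
finger_force: 40.0
```

Call:
{"op": "carry_out", "data": {"angular": [[0,0,0],[0,0,0],[0,0,0],[0,0,0],[0,0,0],[0,0,0],[0,0,0],[0,0,0]], "linear": [[0,0,0.004],[0,0,0.009],[0,0,0.014],[0,0,0.019],[0,0,0.023],[0,0,0.026],[0,0,0.028],[0,0,0.029]], "gripper": [1,1,1,1,1,1,1,1]}}

```text
clock: 18.67
eef_pos: [0.5183, 0.1288, 0.086]
tool_rot: [-0.0, -3.141, 0.0]
force: [-1.0, 0.8, -2.6]
width: 0.384
finger_force: 40.0
```

Call:
{"op": "carry_out", "data": {"angular": [[0,0,0],[0,0,0],[0,0,0],[0,0,0]], "linear": [[0,0,0],[0,0,0],[0,0,0],[0,0,0]], "gripper": [1,1,1,1]}}

```text
clock: 19.0
eef_pos: [0.5186, 0.1289, 0.0866]
tool_rot: [0.0, 3.141, 0.0]
force: [0.4, 0.3, -1.7]
width: 0.387
finger_force: 40.0
```

```bash
python3 - <<'E'
from plant import r
from h import *
a=r.get_image("top")["pixels"];c=r.get_image("scene")["pixels"]
o=np.hstack([a[120:330,60:340],c[60:270,250:530]])
cv2.imwrite("pics/c4.png",cv2.resize(o[:,:,::-1],(800,300)))
E
```

```text
(no output)
```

View pics/c4.png

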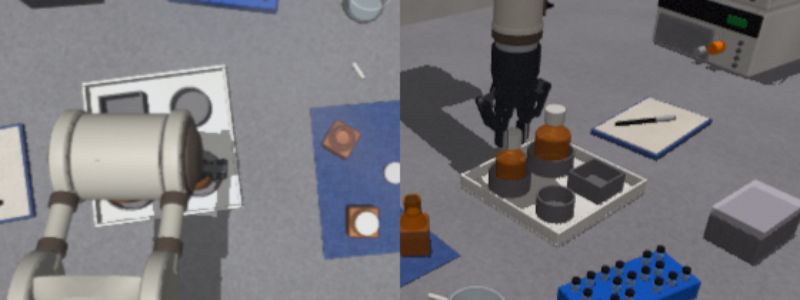

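The medium bottle is inside its cup, at scene crop (510,170). Easing it down.

Call:
{"op": "carry_out", "data": {"angular": [[0,0,0],[0,0,0],[0,0,0],[0,0,0],[0,0,0],[0,0,0]], "linear": [[0,0,0.001],[0,0,0.002],[0,0,0.003],[0,0,0.004],[0,0,0.0045],[0,0,0.0045]], "gripper": [1,1,1,1,1,1]}}

```text
clock: 19.6
eef_pos: [0.5182, 0.1288, 0.0816]
tool_rot: [-0.0, -3.141, 0.0]
force: [0.1, 0.9, -1.8]
width: 0.382
finger_force: 40.0
```

Call:
{"op": "carry_out", "data": {"angular": [[0,0,0],[0,0,0],[0,0,0],[0,0,0]], "linear": [[0,0,0.0005],[0,0,0.001],[0,0,0.0015],[0,0,0.0015]], "gripper": [1,1,1,1]}}

```text
clock: 19.93
eef_pos: [0.5187, 0.1289, 0.0808]
tool_rot: [0.0, 3.141, -0.0]
force: [-0.3, -0.1, 2.1]
width: 0.386
finger_force: 40.4
```

Call:
{"op": "carry_out", "data": {"angular": [[0,0,0],[0,0,0],[0,0,0],[0,0,0],[0,0,0],[0,0,0]], "linear": [[0,0,0],[0,0,0],[0,0,0],[0,0,0],[0,0,0],[0,0,0]], "gripper": [0.1,-0.1,-0.3,-0.5,-0.5,-0.5]}}

```text
clock: 20.43
eef_pos: [0.5184, 0.1288, 0.0803]
tool_rot: [-0.0, -3.142, 0.0]
force: [-0.9, 0.1, 0.3]
width: 0.749
finger_force: 0.0
```

Call:
{"op": "carry_out", "data": {"angular": [[0,0,0],[0,0,0],[0,0,0],[0,0,0],[0,0,0],[0,0,0],[0,0,0],[0,0,0]], "linear": [[0,0,-0.005],[0,0,-0.017],[0,0,-0.035],[0,0,-0.058],[0,0,-0.082],[0,0,-0.105],[0,0,-0.122],[0,0,-0.132]], "gripper": [-0.5,-0.5,-0.5,-0.5,-0.5,-0.5,-0.5,-0.5]}}

```text
clock: 21.1
eef_pos: [0.5198, 0.1289, 0.2163]
tool_rot: [0.0, 3.136, 0.0]
force: [0.3, -0.1, 0.2]
width: 0.749
finger_force: 0.0
```

Call:
{"op": "carry_out", "data": {"angular": [[0,0,0],[0,0,0],[0,0,0],[0,0,0],[0,0,0],[0,0,0],[0,0,0],[0,0,0]], "linear": [[-0.002,-0.01,0],[-0.006,-0.03,0],[-0.012,-0.06,0],[-0.018,-0.09,0],[-0.024,-0.12,0],[-0.03,-0.15,0],[-0.036,-0.18,0],[-0.042,-0.21,0]], "gripper": [-0.5,-0.5,-0.5,-0.5,-0.5,-0.5,-0.5,-0.5]}}

```text
clock: 21.77
eef_pos: [0.5596, -0.0832, 0.2109]
tool_rot: [-0.001, -3.139, -0.001]
force: [0.8, -0.3, 0.6]
width: 0.751
finger_force: 0.0
```

Call:
{"op": "carry_out", "data": {"angular": [[0,0,0],[0,0,0],[0,0,0],[0,0,0],[0,0,0],[0,0,0],[0,0,0],[0,0,0]], "linear": [[-0.006,-0.03,0],[-0.012,-0.06,0],[-0.018,-0.09,0],[-0.023,-0.115,0],[-0.027,-0.135,0],[-0.03,-0.15,0],[-0.031,-0.156,0],[-0.031,-0.156,0]], "gripper": [-0.5,-0.5,-0.5,-0.5,-0.5,-0.5,-0.5,-0.5]}}

```text
clock: 22.43
eef_pos: [0.5905, -0.2386, 0.2109]
tool_rot: [-0.003, -3.14, -0.001]
force: [0.1, 0.3, -1.2]
width: 0.752
finger_force: 0.0
```

Call:
{"op": "carry_out", "data": {"angular": [[0,0,0],[0,0,0],[0,0,0],[0,0,0],[0,0,0],[0,0,0]], "linear": [[0,0,0],[0,0,0],[0,0,0],[0,0,0],[0,0,0],[0,0,0]], "gripper": [-0.5,-0.5,-0.5,-0.5,-0.5,-0.5]}}

```text
clock: 22.93
eef_pos: [0.5914, -0.2367, 0.2125]
tool_rot: [-0.001, 3.141, -0.0]
force: [0.3, 0.6, 0.6]
width: 0.749
finger_force: 0.0
```

```bash
python3 w.py; python3 - <<'E'
from plant import r
from h import *
a=r.get_image("top")["pixels"];c=r.get_image("scene")["pixels"]
o=np.hstack([a[120:330,60:340],c[60:270,250:530]])
cv2.imwrite("pics/c5.png",cv2.resize(o[:,:,::-1],(800,300)))
E
```

```text
eef [ 0.5914 -0.2369  0.2124]
L [136. 213.] [265.9 213. ] 99372 1679 [ 0.5925 -0.2523]
S [288.  199.1] [284.4 199.9] 887 822 [ 0.5908 -0.2382]
```

View pics/c5.png

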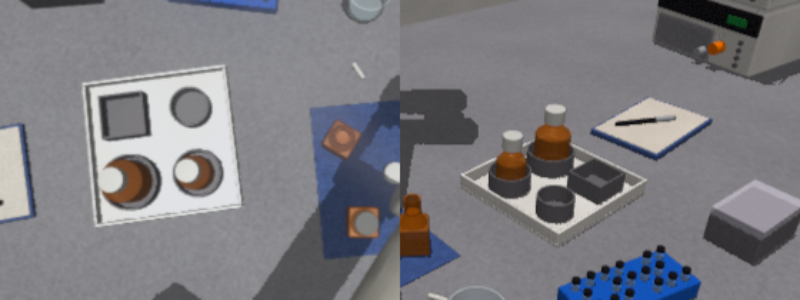

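The medium bottle is upright in its cup, at scene crop (512,165). Next, the small bottle.

Call:
{"op": "carry_out", "data": {"angular": [[0,0,0],[0,0,0],[0,0,0],[0,0,0],[0,0,0],[0,0,0],[0,0,0],[0,0,0]], "linear": [[0,-0.0005,0.015],[0,-0.0005,0.04],[0,-0.0005,0.068],[0,-0.0005,0.096],[0,-0.0005,0.12],[0,-0.0005,0.138],[0,-0.0005,0.15],[0,-0.0005,0.157]], "gripper": [-0.5,-0.5,-0.5,-0.5,-0.5,-0.5,-0.5,-0.5]}}

```text
clock: 23.75
eef_pos: [0.5905, -0.2371, 0.0534]
tool_rot: [-0.0, -3.139, -0.002]
force: [-0.1, -0.1, -0.1]
width: 0.749
finger_force: 0.0
```

Call:
{"op": "carry_out", "data": {"angular": [[0,0,0],[0,0,0],[0,0,0],[0,0,0],[0,0,0],[0,0,0],[0,0,0],[0,0,0]], "linear": [[0,0,0],[0,0,0],[0,0,0],[0,0,0],[0,0,0],[0,0,0],[0,0,0],[0,0,0]], "gripper": [-0.3,0,0.3,1,1,1,1,1]}}

```text
clock: 24.42
eef_pos: [0.5925, -0.2383, 0.0572]
tool_rot: [0.0, 3.139, -0.003]
force: [0.1, 0.5, 6.5]
width: 0.314
finger_force: 39.5
```

Call:
{"op": "carry_out", "data": {"angular": [[0,0,0],[0,0,0],[0,0,0],[0,0,0],[0,0,0],[0,0,0],[0,0,0],[0,0,0]], "linear": [[0,0,-0.004],[0,0,-0.014],[0,0,-0.034],[0,0,-0.058],[0,0,-0.084],[0,0,-0.108],[0,0,-0.126],[0,0,-0.138]], "gripper": [1,1,1,1,1,1,1,1]}}

```text
clock: 25.08
eef_pos: [0.5921, -0.2381, 0.1966]
tool_rot: [0.0, 3.139, -0.003]
force: [-0.1, -0.7, -0.1]
width: 0.313
finger_force: 39.4
```

Call:
{"op": "carry_out", "data": {"angular": [[0,0,0],[0,0,0],[0,0,0],[0,0,0],[0,0,0],[0,0,0],[0,0,0],[0,0,0]], "linear": [[0,0.006,0],[-0.001,0.018,0],[-0.003,0.036,0],[-0.005,0.06,0],[-0.007,0.085,0],[-0.009,0.11,0],[-0.011,0.135,0],[-0.013,0.16,0]], "gripper": [1,1,1,1,1,1,1,1]}}

```text
clock: 25.75
eef_pos: [0.6028, -0.0749, 0.1907]
tool_rot: [0.0, -3.137, -0.003]
force: [-0.7, -1.3, -1.5]
width: 0.314
finger_force: 39.4
```

Call:
{"op": "carry_out", "data": {"angular": [[0,0,0],[0,0,0],[0,0,0],[0,0,0],[0,0,0],[0,0,0],[0,0,0],[0,0,0]], "linear": [[-0.002,0.026,0],[-0.004,0.052,0],[-0.006,0.078,0],[-0.008,0.104,0],[-0.01,0.13,0],[-0.012,0.156,0],[-0.014,0.18,0],[-0.016,0.198,0]], "gripper": [1,1,1,1,1,1,1,1]}}

```text
clock: 26.42
eef_pos: [0.6183, 0.1236, 0.1906]
tool_rot: [0.003, -3.137, -0.001]
force: [0.4, -0.7, -0.9]
width: 0.311
finger_force: 39.4
```

Call:
{"op": "carry_out", "data": {"angular": [[0,0,0],[0,0,0],[0,0,0],[0,0,0],[0,0,0],[0,0,0]], "linear": [[-0.001,0.01,0],[-0.0015,0.018,0],[-0.0015,0.0225,0],[-0.0015,0.0225,0],[-0.0015,0.0225,0],[-0.0015,0.0225,0]], "gripper": [1,1,1,1,1,1]}}

```text
clock: 26.92
eef_pos: [0.6219, 0.1419, 0.1932]
tool_rot: [-0.002, -3.141, 0.001]
force: [0.4, 0.9, -1.2]
width: 0.316
finger_force: 39.5
```

Call:
{"op": "carry_out", "data": {"angular": [[0,0,0],[0,0,0],[0,0,0],[0,0,0],[0,0,0],[0,0,0],[0,0,0],[0,0,0]], "linear": [[0,0.001,0.005],[0,0.001,0.018],[0,0.001,0.036],[0,0.001,0.055],[0,0.001,0.072],[0,0.001,0.084],[0,0.001,0.092],[0,0.001,0.096]], "gripper": [1,1,1,1,1,1,1,1]}}

```text
clock: 27.58
eef_pos: [0.6209, 0.1436, 0.0953]
tool_rot: [-0.001, -3.139, 0.0]
force: [-0.2, -0.2, -1.4]
width: 0.317
finger_force: 39.5
```

Call:
{"op": "carry_out", "data": {"angular": [[0,0,0],[0,0,0],[0,0,0],[0,0,0],[0,0,0],[0,0,0],[0,0,0],[0,0,0]], "linear": [[0,0,0.004],[0,0,0.009],[0,0,0.014],[0,0,0.019],[0,0,0.023],[0,0,0.026],[0,0,0.028],[0,0,0.029]], "gripper": [1,1,1,1,1,1,1,1]}}

```text
clock: 28.25
eef_pos: [0.6218, 0.1438, 0.068]
tool_rot: [-0.0, -3.141, 0.0]
force: [0.6, 0.3, -0.5]
width: 0.316
finger_force: 39.5
```

Call:
{"op": "carry_out", "data": {"angular": [[0,0,0],[0,0,0],[0,0,0],[0,0,0]], "linear": [[0,0,0],[0,0,0],[0,0,0],[0,0,0]], "gripper": [1,1,1,1]}}

```text
clock: 28.58
eef_pos: [0.6221, 0.1438, 0.0686]
tool_rot: [0.0, 3.141, 0.0]
force: [0.4, -0.2, -0.9]
width: 0.313
finger_force: 39.5
```

Call:
{"op": "carry_out", "data": {"angular": [[0,0,0],[0,0,0],[0,0,0],[0,0,0],[0,0,0],[0,0,0]], "linear": [[0,0,0.001],[0,0,0.002],[0,0,0.003],[0,0,0.004],[0,0,0.0045],[0,0,0.0045]], "gripper": [1,1,1,1,1,1]}}

```text
clock: 29.08
eef_pos: [0.6217, 0.1438, 0.0635]
tool_rot: [-0.0, -3.141, 0.0]
force: [0.5, -1.0, -1.6]
width: 0.315
finger_force: 39.5
```

Call:
{"op": "carry_out", "data": {"angular": [[0,0,0],[0,0,0],[0,0,0],[0,0,0]], "linear": [[0,0,0.0005],[0,0,0.001],[0,0,0.0015],[0,0,0.0015]], "gripper": [1,1,1,1]}}

```text
clock: 29.42
eef_pos: [0.6223, 0.1439, 0.0632]
tool_rot: [0.0, 3.141, -0.0]
force: [-1.5, 0.3, 3.8]
width: 0.311
finger_force: 40.1
```

```bash
python3 - <<'E'
from plant import r
from h import *
a=r.get_image("top")["pixels"];c=r.get_image("scene")["pixels"]
print(r.state()["force"],r.state()["eef_pos"])
o=np.hstack([a[120:330,60:340],c[60:270,250:530]])
cv2.imwrite("pics/c6.png",cv2.resize(o[:,:,::-1],(800,300)))
E
```

```text
[-1.15466272 -0.36742351  5.75644635] [0.62233959 0.14383951 0.06317841]
```

View pics/c6.png

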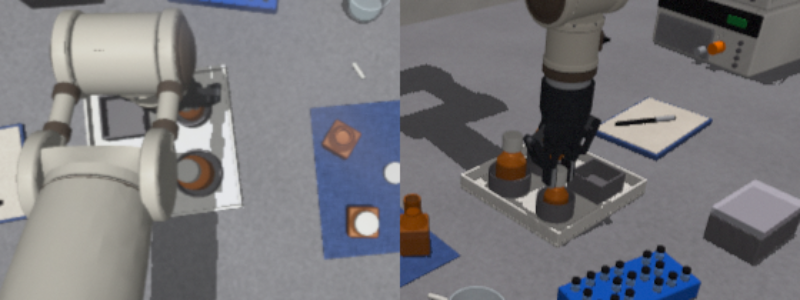

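The small bottle is seated in the small cup, at scene crop (555,200), with contact force felt. Releasing it and moving to the square bottle.

Call:
{"op": "carry_out", "data": {"angular": [[0,0,0],[0,0,0],[0,0,0],[0,0,0],[0,0,0],[0,0,0]], "linear": [[0,0,0],[0,0,0],[0,0,0],[0,0,0],[0,0,0],[0,0,0]], "gripper": [0.2,0,-0.3,-0.5,-0.5,-0.5]}}

```text
clock: 30.02
eef_pos: [0.6218, 0.1438, 0.0621]
tool_rot: [-0.0, -3.141, -0.0]
force: [0.8, 0.1, 0.5]
width: 0.751
finger_force: 0.0
```

Call:
{"op": "carry_out", "data": {"angular": [[0,0,0],[0,0,0],[0,0,0],[0,0,0],[0,0,0],[0,0,0],[0,0,0],[0,0,0]], "linear": [[0,0,-0.005],[0,0,-0.018],[0,0,-0.04],[0,0,-0.066],[0,0,-0.094],[0,0,-0.12],[0,0,-0.14],[0,0,-0.152]], "gripper": [-0.5,-0.5,-0.5,-0.5,-0.5,-0.5,-0.5,-0.5]}}

```text
clock: 30.68
eef_pos: [0.6235, 0.1439, 0.2193]
tool_rot: [0.0, 3.135, 0.0]
force: [-0.0, 0.6, 0.9]
width: 0.752
finger_force: 0.0
```

Call:
{"op": "carry_out", "data": {"angular": [[0,0,0],[0,0,0],[0,0,0],[0,0,0],[0,0,0],[0,0,0],[0,0,0],[0,0,0]], "linear": [[0.005,-0.008,0],[0.014,-0.022,0],[0.027,-0.042,0],[0.043,-0.066,0],[0.059,-0.091,0],[0.075,-0.116,0],[0.091,-0.141,0],[0.107,-0.166,0]], "gripper": [-0.5,-0.5,-0.5,-0.5,-0.5,-0.5,-0.5,-0.5]}}

```text
clock: 31.35
eef_pos: [0.5126, -0.0233, 0.2126]
tool_rot: [-0.0, -3.139, -0.001]
force: [0.0, -1.3, 0.6]
width: 0.751
finger_force: 0.0
```

Call:
{"op": "carry_out", "data": {"angular": [[0,0,0],[0,0,0],[0,0,0],[0,0,0],[0,0,0],[0,0,0],[0,0,0],[0,0,0]], "linear": [[0.016,-0.025,0],[0.032,-0.049,0],[0.045,-0.07,0],[0.056,-0.087,0],[0.063,-0.098,0],[0.067,-0.103,0],[0.067,-0.103,0],[0.067,-0.103,0]], "gripper": [-0.5,-0.5,-0.5,-0.5,-0.5,-0.5,-0.5,-0.5]}}

```text
clock: 32.02
eef_pos: [0.4474, -0.1248, 0.2136]
tool_rot: [-0.001, -3.141, -0.002]
force: [-0.3, 0.3, 0.4]
width: 0.747
finger_force: 0.0
```

Call:
{"op": "carry_out", "data": {"angular": [[0,0,0],[0,0,0],[0,0,0],[0,0,0],[0,0,0],[0,0,0]], "linear": [[0,0,0],[0,0,0],[0,0,0],[0,0,0],[0,0,0],[0,0,0]], "gripper": [-0.5,-0.5,-0.5,-0.5,-0.5,-0.5]}}

```text
clock: 32.52
eef_pos: [0.448, -0.125, 0.2143]
tool_rot: [-0.0, 3.142, 0.0]
force: [0.8, 0.3, 0.0]
width: 0.75
finger_force: 0.0
```

```bash
python3 w.py; python3 - <<'E'
from plant import r
from h import *
a=r.get_image("top")["pixels"];c=r.get_image("scene")["pixels"];b=r.get_image("wrist")["pixels"]
o=np.hstack([cv2.resize(b,(400,300)),cv2.resize(c[60:270,250:530],(400,300))])
cv2.imwrite("pics/c7.png",o[:,:,::-1])
E
```

```text
eef [ 0.4479 -0.125   0.2143]
L [ 33.  365.9] [ 24.9 319.7] 5882 1045 [ 0.5445 -0.3471]
M [132.7 216.9] [273. 260.] 124263 1304 [ 0.4958 -0.1361]
S [173.9 339.8] [273. 260.] 124263 536 [ 0.5043 -0.1368]
Q [286.8 204.7] [284.2 207.6] 1260 1349 [ 0.4494 -0.1266]
```

View pics/c7.png

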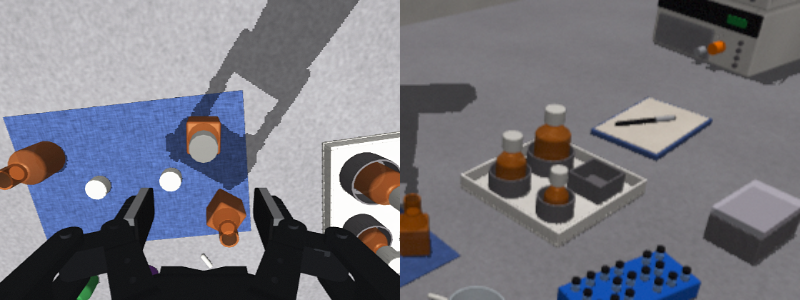

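Three bottles are placed. The wrist view shows the square bottle at (203,140), squared to the tool with the fingers clear of its neighbours. Grip, lift and carry it with a −8.3° turn.

Call:
{"op": "carry_out", "data": {"angular": [[0,0,0],[0,0,0],[0,0,0],[0,0,0],[0,0,0],[0,0,0],[0,0,0],[0,0,0]], "linear": [[-0.0005,-0.0005,0.014],[-0.0005,-0.001,0.038],[-0.0005,-0.001,0.063],[-0.0005,-0.001,0.088],[-0.0005,-0.001,0.109],[-0.0005,-0.001,0.124],[-0.0005,-0.001,0.135],[-0.0005,-0.001,0.141]], "gripper": [-0.5,-0.5,-0.5,-0.5,-0.5,-0.5,-0.5,-0.5]}}

```text
clock: 33.38
eef_pos: [0.4476, -0.1258, 0.0719]
tool_rot: [-0.0, -3.14, -0.002]
force: [0.4, 0.3, 0.3]
width: 0.752
finger_force: 0.0
```

Call:
{"op": "carry_out", "data": {"angular": [[0,0,0],[0,0,0],[0,0,0],[0,0,0],[0,0,0],[0,0,0],[0,0,0],[0,0,0]], "linear": [[0,0,0],[0,0,0],[0,0,0],[0,0,0],[0,0,0],[0,0,0],[0,0,0],[0,0,0]], "gripper": [-0.3,0,0.3,1,1,1,1,1]}}

```text
clock: 34.05
eef_pos: [0.4493, -0.1266, 0.0745]
tool_rot: [0.0, 3.14, -0.002]
force: [-1.5, 2.3, 7.1]
width: 0.387
finger_force: 40.1
```

Call:
{"op": "carry_out", "data": {"angular": [[0,0,0],[0,0,0],[0,0,0],[0,0,0],[0,0,0],[0,0,0],[0,0,0],[0,0,0]], "linear": [[0,0,-0.004],[0,0,-0.014],[0,0,-0.034],[0,0,-0.058],[0,0,-0.084],[0,0,-0.108],[0,0,-0.126],[0,0,-0.138]], "gripper": [1,1,1,1,1,1,1,1]}}

```text
clock: 34.72
eef_pos: [0.449, -0.1265, 0.2142]
tool_rot: [0.0, 3.139, -0.003]
force: [-0.5, -0.4, -1.0]
width: 0.386
finger_force: 40.0
```

Call:
{"op": "carry_out", "data": {"angular": [[0,0,0],[0,0,0],[0,0,0],[0,0,0],[0,0,0],[0,0,0],[0,0,0],[0,0,0]], "linear": [[-0.003,0.006,0],[-0.008,0.018,0],[-0.015,0.036,0],[-0.025,0.06,0],[-0.036,0.085,0],[-0.047,0.11,0],[-0.057,0.135,0],[-0.068,0.16,0]], "gripper": [1,1,1,1,1,1,1,1]}}

```text
clock: 35.38
eef_pos: [0.5159, 0.0358, 0.2101]
tool_rot: [-0.0, -3.14, -0.001]
force: [0.6, -0.4, -2.2]
width: 0.387
finger_force: 40.0
```

Call:
{"op": "carry_out", "data": {"angular": [[0,0,0],[0,0,0],[0,0,0],[0,0,0],[0,0,0],[0,0,0],[0,0,0],[0,0,0]], "linear": [[-0.011,0.026,0],[-0.022,0.052,0],[-0.033,0.078,0],[-0.044,0.104,0],[-0.055,0.13,0],[-0.066,0.156,0],[-0.076,0.18,0],[-0.083,0.195,0]], "gripper": [1,1,1,1,1,1,1,1]}}

```text
clock: 36.05
eef_pos: [0.5988, 0.2317, 0.2097]
tool_rot: [0.002, -3.139, -0.001]
force: [0.3, -1.3, -1.1]
width: 0.382
finger_force: 40.0
```

Call:
{"op": "carry_out", "data": {"angular": [[0,0,-1],[0,0,-3],[0,0,-5],[0,0,-7],[0,0,-8.3],[0,0,-8.3],[0,0,-8.3],[0,0,-8.3]], "linear": [[-0.004,0.009,0],[-0.006,0.014,0],[-0.007,0.017,0],[-0.007,0.017,0],[-0.007,0.017,0],[-0.007,0.017,0],[-0.007,0.017,0],[-0.007,0.017,0]], "gripper": [1,1,1,1,1,1,1,1]}}

```text
clock: 36.72
eef_pos: [0.6062, 0.2455, 0.2111]
tool_rot: [0.226, -3.133, 0.0]
force: [0.5, 0.2, -1.9]
width: 0.384
finger_force: 40.0
```

```bash
python3 - <<'E'
from plant import r
from h import *
a=r.get_image("top")["pixels"];c=r.get_image("scene")["pixels"];b=r.get_image("wrist")["pixels"]
o=np.hstack([cv2.resize(b,(400,300)),cv2.resize(c[40:250,250:530],(400,300))])
cv2.imwrite("pics/c8.png",o[:,:,::-1]);print(r.state()["eef_pos"],r.state()["tool_rot"])
E
```

```text
[0.60640715 0.24566921 0.211327  ] [-2.26386873e-01  3.13339171e+00 -1.65226128e-05]
```

View pics/c8.png

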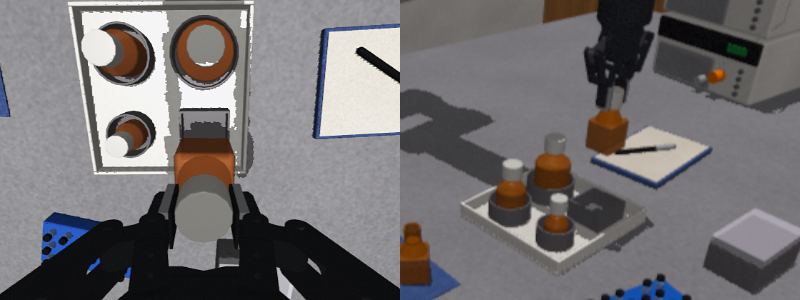

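The bottle's sides are parallel to the square cup's in the wrist view: cup at (205,120), bottle at (205,165). Lowering it.

Call:
{"op": "carry_out", "data": {"angular": [[0,0,0],[0,0,0],[0,0,0],[0,0,0],[0,0,0],[0,0,0],[0,0,0],[0,0,0]], "linear": [[0,0.0005,0.005],[0,0.0005,0.018],[0,0.0005,0.036],[0,0.0005,0.055],[0,0.0005,0.072],[0,0.0005,0.084],[0,0.0005,0.092],[0,0.0005,0.096]], "gripper": [1,1,1,1,1,1,1,1]}}

```text
clock: 37.53
eef_pos: [0.6054, 0.2461, 0.1132]
tool_rot: [0.227, -3.131, 0.001]
force: [-0.0, 0.4, -2.4]
width: 0.38
finger_force: 40.0
```

Call:
{"op": "carry_out", "data": {"angular": [[0,0,0],[0,0,0],[0,0,0],[0,0,0],[0,0,0],[0,0,0],[0,0,0],[0,0,0]], "linear": [[0,0,0.004],[0,0,0.009],[0,0,0.014],[0,0,0.019],[0,0,0.023],[0,0,0.026],[0,0,0.028],[0,0,0.029]], "gripper": [1,1,1,1,1,1,1,1]}}

```text
clock: 38.2
eef_pos: [0.6062, 0.2463, 0.0859]
tool_rot: [0.227, -3.133, 0.0]
force: [1.5, -0.4, -1.3]
width: 0.385
finger_force: 40.0
```

Call:
{"op": "carry_out", "data": {"angular": [[0,0,0],[0,0,0],[0,0,0],[0,0,0]], "linear": [[0,0,0],[0,0,0],[0,0,0],[0,0,0]], "gripper": [1,1,1,1]}}

```text
clock: 38.53
eef_pos: [0.6065, 0.2464, 0.0866]
tool_rot: [-0.227, 3.133, 0.0]
force: [-0.3, 0.3, -1.3]
width: 0.385
finger_force: 40.0
```

Call:
{"op": "carry_out", "data": {"angular": [[0,0,0],[0,0,0],[0,0,0],[0,0,0],[0,0,0],[0,0,0]], "linear": [[0,0,0.001],[0,0,0.002],[0,0,0.003],[0,0,0.004],[0,0,0.0045],[0,0,0.0045]], "gripper": [1,1,1,1,1,1]}}

```text
clock: 39.03
eef_pos: [0.6062, 0.2463, 0.0815]
tool_rot: [0.227, -3.133, 0.0]
force: [-0.4, 0.5, -2.2]
width: 0.382
finger_force: 40.0
```

Call:
{"op": "carry_out", "data": {"angular": [[0,0,0],[0,0,0],[0,0,0],[0,0,0]], "linear": [[0,0,0.0005],[0,0,0.001],[0,0,0.0015],[0,0,0.0015]], "gripper": [1,1,1,1]}}

```text
clock: 39.37
eef_pos: [0.6065, 0.2464, 0.0807]
tool_rot: [-0.227, 3.133, 0.0]
force: [-0.2, -0.5, -0.5]
width: 0.388
finger_force: 40.4
```

Contact came at the expected height. Release, rise and check.

Call:
{"op": "carry_out", "data": {"angular": [[0,0,0],[0,0,0],[0,0,0],[0,0,0],[0,0,0],[0,0,0],[0,0,0],[0,0,0]], "linear": [[0,0,0.0005],[0,0,0.0005],[0,0,0.0005],[0,0,0.0005],[0,0,0.0005],[0,0,0.0005],[0,0,0.0005],[0,0,0.0005]], "gripper": [1,1,0.1,-0.1,-0.3,-0.5,-0.5,-0.5]}}

```text
clock: 40.03
eef_pos: [0.6063, 0.2463, 0.0797]
tool_rot: [0.227, -3.133, 0.0]
force: [-0.2, -0.6, -0.1]
width: 0.752
finger_force: 0.0
```

Call:
{"op": "carry_out", "data": {"angular": [[0,0,0],[0,0,0],[0,0,0],[0,0,0],[0,0,0],[0,0,0],[0,0,0],[0,0,0]], "linear": [[0,0,-0.005],[0,0,-0.017],[0,0,-0.035],[0,0,-0.058],[0,0,-0.082],[0,0,-0.105],[0,0,-0.122],[0,0,-0.132]], "gripper": [-0.5,-0.5,-0.5,-0.5,-0.5,-0.5,-0.5,-0.5]}}

```text
clock: 40.7
eef_pos: [0.6078, 0.2466, 0.2163]
tool_rot: [-0.227, 3.128, 0.001]
force: [0.3, 0.2, -0.0]
width: 0.75
finger_force: 0.0
```

Call:
{"op": "carry_out", "data": {"angular": [[0,0,0],[0,0,0],[0,0,0],[0,0,0],[0,0,0],[0,0,0],[0,0,0],[0,0,0]], "linear": [[0,0.01,-0.005],[0,0.03,-0.01],[0,0.06,-0.01],[0,0.09,-0.01],[0,0.11,-0.01],[0,0.12,-0.01],[0,0.12,-0.01],[0,0.12,-0.01]], "gripper": [-0.5,-0.5,-0.5,-0.5,-0.5,-0.5,-0.5,-0.5]}}

```text
clock: 41.37
eef_pos: [0.5887, 0.3649, 0.221]
tool_rot: [0.228, -3.132, 0.002]
force: [-0.3, -0.4, -0.4]
width: 0.752
finger_force: 0.0
```

```bash
python3 - <<'E'
from plant import r
from h import *
a=r.get_image("top")["pixels"];c=r.get_image("scene")["pixels"]
o=np.hstack([cv2.resize(a[120:330,60:340],(400,300)),cv2.resize(c[40:250,250:530],(400,300))])
o=np.vstack([o,np.hstack([cv2.resize(a[150:360,240:520],(400,300)),cv2.resize(c[150:360,40:320],(400,300))])])
cv2.imwrite("pics/c9.png",o[:,:,::-1])
E
```

```text
(no output)
```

View pics/c9.png

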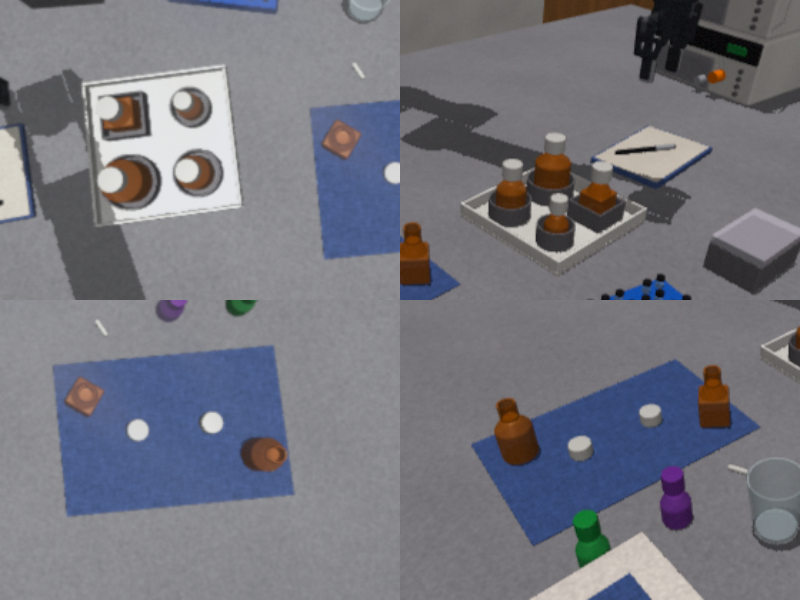

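All four bottles stand upright in their own cups: square (118,112), small (186,104), large (122,180) and medium (190,173) in the top crop. Both open bottles are untouched on the mat. Handing in.

```bash
python3 -c "
from plant import r
print(r.hand_in())"
```

```text
the job is handed in; nothing more can be done
None
```

The job is handed in: all four capped bottles stand upright in their matching cups, and the two open bottles were left where they were (about 41 s of the 115 s used); the judge's result was not shown.

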